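# Clamp a stepped shaft in the V-block fixture

### The arm

A 6-joint arm with a two-finger parallel gripper is mounted at the origin on a cart in front of the work surface, level with it; the furniture and walls round the work are solid. World frame = base frame: x ahead of the robot, y to its left, z up, the work surface at z = 0. Lengths are in m, angles in rad, forces in N, time in s.
With the tool pointing down it reaches from about 0.2 to 0.875 m from the base axis. Payload 3.4 kg.
Tool frame: the origin (TCP) lies between the finger pads; the fingertips stand 11 mm ahead of it and the grasp point (between the pads) lies 8 mm behind it (r.tip_reach is the z of the fingertips in the tool frame, in m); z points along the fingers, y is the line along which they close (so a half turn about z gives the same grasp; the last joint's range is limited). The gripper opens to 94 mm and grips with 3 to 60 N. Pads are 16 mm wide; open, the fingers measure 119 mm over their backs; the gripper's body (75 mm by 177 mm) begins 78 mm behind the grasp point.
Start: joints at [-1.447, 0.276, 1.505, -0, 1.361, -0.121], TCP at [0.139, -0.558, 0.216] pointing down, gripper open.
Joint ranges: [-2.89, 2.89], [-0.75, 2.08], [0.22, 2.7], [-1.18, 4.32], [0.11, 2.71], [-2.7, 2.7]. Speed limits (rad/s): [2.57, 2.57, 3.14, 3.14, 3.14, 3.14].

### API

Orientations are given as a unit quaternion [w, x, y, z].
In Python, from bench import readout, cams, job, spotter, r gives the robot as it stands.
- The arm moves only by the tool jog_arm, never from a script. Its argument "plan" is text: rows parted by semicolons, each of 7 numbers parted by spaces: the shift along the tool's x, y, z in units of 120 mm (1.0 is 120 mm), then the turn, a rotation vector about the tool's x, y, z in units of 180 degrees (1.0 is 180 degrees), then the opening, from -1 (shut) to 1 (fully open). A call has 1 to 10 rows; each row is the pose to reach, as a shift and turn from the pose commanded when the call began, along the tool's axes at that moment, turning the shorter way round; what a row does not reach only later rows make up. A row lasts 1/10 s, in which the tool goes at most 50 mm and 8.59 degrees, less where a joint would pass 70% of its speed; a pose out of reach is approached as far as the arm can. A call with a number of a shift or a turn outside -1 to 1 is refused whole. A call with a gripper value outside its range is refused whole. The fingers move at their own pace and stop on an object; "newtons" is the grip in N (left out, the last holds). Time passes only in rows, so rows that repeat a pose let the fingers close. It gives the time, the measured TCP pose, the force, the opening and the grip force at its end, in the units of the state.
- readout.read_state(): the state, without advancing time (a new reading comes with each control period).
- cams.get_image(name): name is "scene" or "top" or "wrist"; returns the picture (384x512x3 uint8, blue, green, red); there is no depth.
- cams.camera_info(name): a dict with "intrinsics" (3x3 intrinsics, pixels), "k1" (the pictures are not rectified: a ray, as slopes to the right and down, at radius r is drawn at 1 + k1 r^2 times it, then the intrinsics apply), "xyz" and "orientation" of the camera in the world. Camera axes: x right, y up, looking along -z (the intrinsics and any distortion apply to the point x, -y, -z); pixel columns grow to the right and rows downward; lengths in m; the calibration is good to about 2 mm. A picture is of the moment at which its call begins: read the wrist's pose just before it. camera_info takes no time and is no camera call; for the wrist camera it gives the pose at the moment of the call.
- job.close_job(): hands the job in; it is judged then, once.
Trained networks look in the newest picture that a camera, given by its name, has taken for a name from the list of things; names that differ only in an ending like _2 or _b are one class to them, and where a whole thing is asked for, a point or a joint stands for the part that bears it (a point fixed in the world has none). Each returns a list of dicts, best first, with "score" (0 to 1); they miss things now and then, are a little off and sometimes report something else, mostly with a low value. They report only what shows in the picture. A call takes as long as a camera call. They do not tell look-alikes from the thing itself.
- spotter.cut_out(name, camera): "pixels" (384x512 bool, what is visible of it).
- spotter.tip_of(name, camera): "location" ([x, y, z] in m, in the coordinates of the camera as it stood for that picture, good to about 4 mm: a listed point, or the origin of a listed thing).
The state is a dict: "time": time; "joint_positions": joint angles; "dq": joint speeds; "effort": joint torques, N m; "ee_pos": TCP position; "eef_rot": TCP orientation; "wrist_force": force on the tool from outside, world axes, zero at the start; "torque": the same for the moment, N m; "opening": opening from 0.0 (shut) to 1.0 (fully open); "finger_force": force on a finger pad.
Only numpy, scipy, OpenCV 4.12 (cv2) and the standard library are available. Lean on these libraries where they do the work, as an engineer would, in place of code of your own. Each camera call takes 0.05 s, during which the arm holds its last target. There are 200 camera calls.

### The job

Get the stepped shaft ready for measuring: lay it in the two V blocks of the fixture, with its collar midway between them, and let go of it. Then swing the keeper bar shut over it until it clicks into its catch, and turn the wing knob on the bar clockwise as far as its stop, so that the shaft is clamped. Leave the other things on the bench where they are.

Things in the scene. Friction and masses are not known exactly. Their poses are not given: they have to be found in the camera images.
- fixture: clamping fixture, fixed to the bench: grey plate 200 (x) x 104 (y) x 12 mm, origin under its centre on the bench. Two steel V blocks, 60 mm wide (x), 12 mm thick, 40 mm high, inner faces at y = -29 and +29 mm; their 90-degree V's hold the shaft along y at x = 0. Between the V blocks it is clear above the plate for 60 mm either side of x = 0 (keeper open)
- cradle (a point): where the middle of the shaft's collar belongs: on the axis of the two V's, midway between the V blocks, 42 mm above the bench; axes as the fixture's, y along the V's
- latch_post (a point): centre of the foot of the latch post, at x = -78 mm of the fixture: 24 mm in x, y from -22 to +28 mm, 85 mm high, a screw head on top up to 95 mm; open towards -y, where the bar's end comes in under its lip and meets its wall
- keeper (a joint): keeper bar, angle (rad) about its upright hinge: 0 = shut, along the fixture's -x over the cradle. Grows as it opens, anticlockwise from above, towards -y; starts 1.1 to 1.6 open, limit 1.8. Stays where left (friction 0.1 Nm). In the last 0.06 rad a spring ball in the latch post clicks behind a rib of the bar (push 7 to 9 N); clicked in below 0.02, it rests at 0
- keeper_hinge (a point): on the bar's hinge axis at half the bar's thickness, 68 mm above the bench, at x = +78 mm of the fixture; a bolt head rises to 82 mm. The bar is 22 mm wide, 12 mm thick (62 to 74 mm above the bench) and reaches 180 mm from the hinge
- keeper_push (a point): inside the bar at half its thickness, 120 mm from the hinge, between the knob and the latch post (its near face is 24 mm further out); the side faces are 11 mm to either side, nothing stands on the bar here. x axis along the bar towards the hinge, y axis in the closing direction, z up
- clamp_knob (a joint): wing knob on the keeper bar, 78 mm from its hinge, upright axis: grows (rad) clockwise from above, 0 backed off, end stop at 2.4; starts 0 to 0.5, stays where left (friction 0.08 Nm). At the stop the wing lies along the bar. Turning lowers a spring pad 5.4 mm; it meets the shaft at about 1.5, then presses with up to 10 N. Turning clockwise also urges the keeper shut
- knob_grip (a point): on the knob's axis, 95.5 mm above the bench; x axis along the wing, z up. The wing is 44 mm long, 13 mm thick and 25 mm high (80 to 105 mm above the bench): grip it across its thickness. Its round foot, 31 mm across, fills 74 to 81 mm; the bar's round boss below is 47 mm across
- thrust_pad: brass pad, 12 mm across, under the bar below the knob; origin 3.5 mm above its face, z up
- shaft: steel stepped shaft lying on the bench, 139 mm long, about 0.28 kg: one collar 26 mm across and 6 mm wide near the middle, journals 22 mm across on both sides of it, thinner ends (17 and 16 mm). Origin on its surface at mid length, y along the axis. In the fixture its ends may point either way
- shaft_collar (a point): on the shaft's axis in the middle of its collar, close to its centre of mass; 13 mm above the bench while lying there; y along the shaft. A good place to grip, 26 mm across. For contacts the shaft tapers evenly from the collar to 22 mm at 40 mm from it
- plug_gauge: bystander: plug gauge, 98 mm long, 18 mm thick, no collar, black knurled middle, lying
- micrometer: bystander: outside micrometer, 136 x 43 x 15 mm, lying
- calliper: bystander: vernier calliper, 236 mm long, lying flat
- bush: bystander: bronze bush, 32 mm across, 34 mm high, standing
- gear: bystander: small spur gear, 55 mm across, 24 mm high
- loupe: bystander: black loupe, 36 mm across, 38 mm high, standing
There are look-alikes about, which are no part of the job. What is shaped like the shaft but orange is not meant.

How it is judged:
By the outcome, as a careful person would: the job done as asked, in the order asked, and still so for the second after the job is handed in, with the robot touching nothing.
It also fails if it takes over 72 s, if anything falls off the work surface, if the arm or the gripper's body presses on something with over 40 N, if the wrist force passes 120 N, or if a joint passes its speed limit or range.

## Working session

There is one attempt and no reset: what is moved stays moved. The work goes in short steps, Python scripts to look and compute and a tool call to move; the robot and the scene stay as the last step left them, time stands still between calls to the robot, and variables do not carry over. Pictures are saved under pics/ and viewed, at most 10 in all, crops included, and the job is handed in when it is done.

Besides the shell and the picture viewer there is one more tool, called as a command line: name --argument value ..., lists and objects as JSON in quotes. jog_arm: Moves the arm, as the interface text tells. Its arguments: {"type":"object","properties":{"plan":{"type":"string"},"newtons":{"type":"number"}},"required":["plan"]}

```bash
ls; mkdir -p pics; cat > h.py <<'E'
import numpy as np, cv2
from scipy.spatial.transform import Rotation as R
from bench import readout, cams, job, spotter, r
def rot(q): return R.from_quat([q[1],q[2],q[3],q[0]])
def loc2w(info,p): return np.array(info["xyz"])+rot(info["orientation"]).apply(p)
def project(info,P):
    c=rot(info["orientation"]).inv().apply(np.atleast_2d(P)-np.array(info["xyz"]))
    s=np.c_[c[:,0]/-c[:,2],-c[:,1]/-c[:,2]]; s=s*(1+info["k1"]*(s**2).sum(1,keepdims=True))
    K=np.array(info["intrinsics"]); return s*[K[0,0],K[1,1]]+K[:2,2]
def ray(info,uv):
    K=np.array(info["intrinsics"]); d=(np.atleast_2d(uv)-K[:2,2])/[K[0,0],K[1,1]]; s=d.copy()
    for _ in range(20): s=d/(1+info["k1"]*(s**2).sum(1,keepdims=True))
    return np.array(info["xyz"]), rot(info["orientation"]).apply(np.c_[s[:,0],-s[:,1],-np.ones(len(s))])
def atz(info,uv,z):
    o,d=ray(info,uv); return o+d*((z-o[2])/d[:,2:3])
def look(names,cam):
    info=cams.camera_info(cam)
    for n in names:
        for x in spotter.tip_of(n,cam)[:4]:
            P=loc2w(info,x["location"]); print(cam,n,round(x["score"],2),P.round(4),project(info,P).round(0)[0])
def move(target_pos,target_R):
    "shift/turn in jog units from the present pose"
    s=readout.read_state(); q=rot(s["eef_rot"])
    return (q.inv().apply(np.array(target_pos)-s["ee_pos"])/.12).round(4),((q.inv()*target_R).as_rotvec()/np.pi).round(4)
E
python3 - <<'E'
from h import *
a=cams.get_image("scene");b=cams.get_image("top")
cv2.imwrite("pics/s.png",a);cv2.imwrite("pics/t.png",cv2.resize(b,(800,600),interpolation=cv2.INTER_CUBIC))
for c in("scene","top"): i=cams.camera_info(c);print(c,i)
N=["shaft_collar","fixture","cradle","latch_post","keeper_hinge","keeper_push","knob_grip"]
look(N,"top");look(N,"scene")
s=readout.read_state();print(s)
E
```

```text
pics
scene {'intrinsics': array([[479.47140602,   0.        , 257.3787093 ],
       [  0.        , 479.47140602, 189.32479709],
       [  0.        ,   0.        ,   1.        ]]), 'k1': 0.03205191527428975, 'xyz': array([-0.67794268, -0.91766015,  1.08671692]), 'orientation': array([ 0.79437159,  0.425351  , -0.21618475, -0.37591816])}
top {'intrinsics': array([[379.94899451,   0.        , 252.42303422],
       [  0.        , 379.94899451, 185.27622128],
       [  0.        ,   0.        ,   1.        ]]), 'k1': 0.01360779781333635, 'xyz': array([0.45170283, 0.00917236, 1.2823532 ]), 'orientation': array([ 0.71179822,  0.02871087, -0.02649367, -0.70129671])}
top shaft_collar 0.67 [0.4656 0.2255 0.0125] [189. 210.]
top shaft_collar 0.56 [ 0.4706 -0.2437  0.0133] [329. 210.]
top fixture 0.63 [5.402e-01 2.390e-02 4.000e-04] [249. 189.]
top cradle 0.68 [0.5385 0.024  0.041 ] [249. 188.]
top latch_post 0.89 [ 0.4658  0.0422 -0.0054] [244. 211.]
top latch_post 0.39 [ 5.266e-01 -4.110e-01  1.000e-04] [378. 195.]
top keeper_hinge 0.84 [0.6179 0.0082 0.0682] [254. 163.]
top keeper_push 0.76 
[... 670 characters left out ...]
. 191.]
{'time': 0.8, 'joint_positions': array([-1.44703037e+00,  2.75825440e-01,  1.50486950e+00,  6.96324587e-06,
        1.36070082e+00, -1.21006204e-01]), 'dq': array([ 0.00057197,  0.00085406, -0.00091032,  0.00048484, -0.00083751,
       -0.00090228]), 'effort': array([-9.42555162e-04, -4.04405200e+01, -2.37489706e+01,  7.04340055e-02,
        2.45863327e-02,  2.25174989e-05]), 'ee_pos': array([ 0.13934212, -0.55790645,  0.21654775]), 'eef_rot': array([9.84427988e-05, 9.92520251e-01, 1.22080065e-01, 3.54097931e-06]), 'wrist_force': array([-1.18261329,  0.144621  ,  0.35713152]), 'torque': array([-0.01731319,  0.01420043, -0.03070187]), 'finger_force': 0.0, 'opening': 1.003244025475152}
```

View pics/t.png

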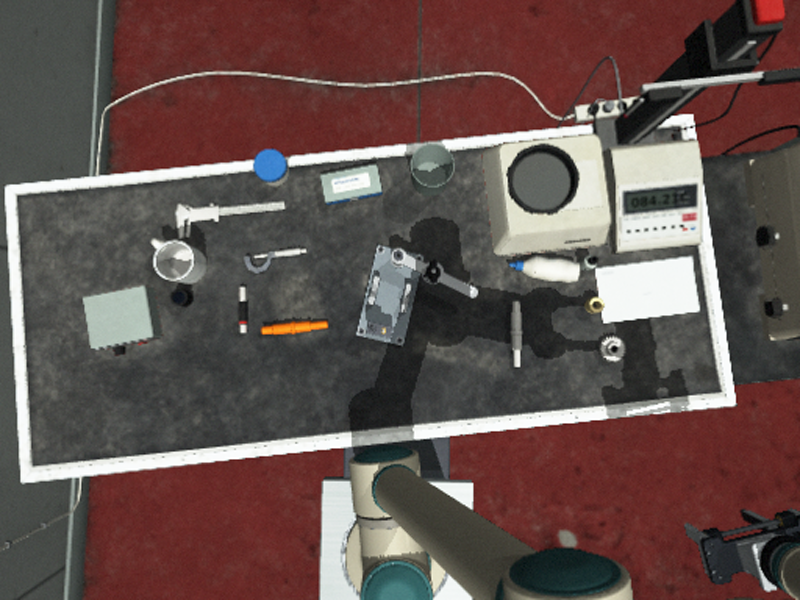

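```bash
python3 - <<'E'
import cv2,numpy as np
a=cv2.imread("pics/s.png")
f=lambda u,v:cv2.resize(a[v-37:v+38,u-50:u+50],(400,300),interpolation=cv2.INTER_CUBIC)
cv2.imwrite("pics/c1.png",np.vstack([np.hstack([f(305,243),f(207,194)]),np.hstack([f(258,205),f(285,195)])]))
E
```

```text
(no output)
```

View pics/c1.png

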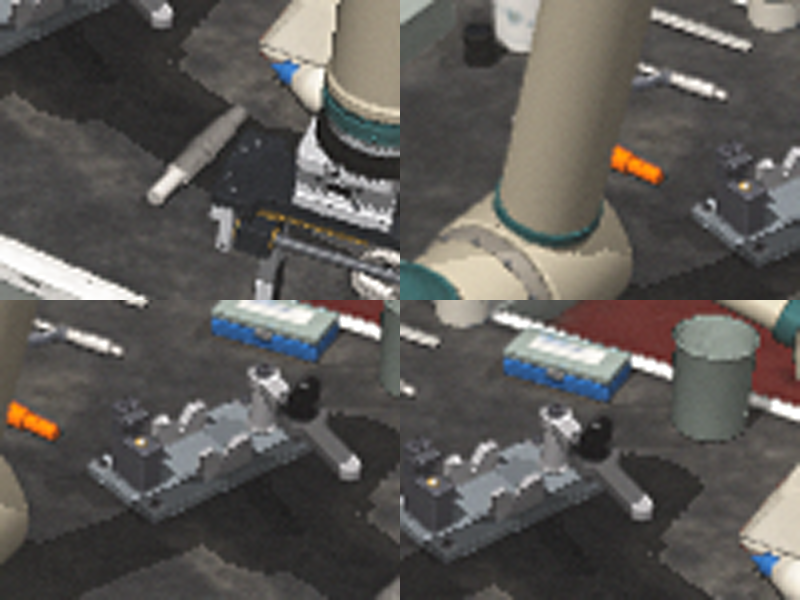

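The candidates for the shaft are the steel one at native top (330,213) and the orange one at (189,210). A third, at (155,198), has a black knurled middle, so it is the plug gauge. Steel with a collar fits and the crop confirms it; orange is ruled out by the text. The keeper is open towards -y, about 1.34 rad.

```bash
python3 - <<'E'
from h import *
cams.get_image("top");i=cams.camera_info("top")
for x in spotter.cut_out("shaft","top")[:3]:
    v,u=np.nonzero(x["pixels"]); P=atz(i,np.c_[u,v],.012)[:,:2]; c=P.mean(0); w,V=np.linalg.eigh(np.cov(P.T)); print(x["score"],len(u),c,V[:,1],np.ptp((P-c)@V[:,1]))
w=cams.camera_info("wrist");s=readout.read_state();q=rot(s["eef_rot"])
print(q.inv().apply(w["xyz"]-s["ee_pos"]),(q.inv()*rot(w["orientation"])).as_matrix().round(3),w["intrinsics"][0])
Rd=R.from_matrix(np.c_[[1,0,0],[0,-1,0],[0,0,-1]]); print(move([.43,-.245,.2],Rd))
E
```

```text
0.76 255 [ 0.46222091 -0.24587338] [-0.99999518  0.0031061 ] 0.13635372744660745
0.65 277 [0.46656999 0.23291646] [-0.10945547  0.9939917 ] 0.14081971489291756
0.39 284 [0.61574874 0.27864319] [-0.33550187  0.94203954] 0.13161107556603713
[ 6.58578234e-02  1.59696485e-04 -1.68588258e-01] [[-0.001  0.973  0.229]
 [ 1.     0.001  0.001]
 [ 0.     0.229 -0.973]] [265.10362389   0.         254.24607465]
(array([ 2.9819, -1.943 ,  0.1373]), array([ 0.0001, -0.    ,  0.0779]))
```

jog_arm --plan "0.4 -0.26 0.05 0 0 0 1;0.8 -0.52 0.05 0 0 0 1;1 -0.65 0.05 0 0 0 1;1 -0.65 0.05 0 0 0 1"

```text
time: 1.3
ee_pos: [0.2395, -0.4489, 0.2107]
eef_rot: [-0.001, 0.992, 0.124, 0.001]
wrist_force: [-0.3, -0.6, -0.3]
opening: 0.997
finger_force: 0.0
```

jog_arm --plan "0.4 -0.26 0.05 0 0 0 1;0.8 -0.52 0.05 0 0 0 1;1 -0.65 0.05 0 0 0 1;1 -0.65 0.05 0 0 0 1"

```text
time: 1.7
ee_pos: [0.3368, -0.3454, 0.2047]
eef_rot: [-0.001, 0.992, 0.125, 0.001]
wrist_force: [-0.3, -0.6, -0.2]
opening: 1.001
finger_force: 0.0
```

jog_arm --plan "0.4 -0.26 0.04 0 0 0.03 1;0.8 -0.52 0.04 0 0 0.06 1;1 -0.65 0.04 0 0 0.078 1;1 -0.65 0.04 0 0 0.078 1;1 -0.65 0.04 0 0 0.078 1"

```text
time: 2.2
ee_pos: [0.4319, -0.2445, 0.1996]
eef_rot: [0.001, 1.0, 0.001, -0.0]
wrist_force: [-1.3, 0.4, -0.7]
opening: 1.002
finger_force: 0.0
```

```bash
cat > shaft.py <<'E'
from h import *
s=readout.read_state();i=cams.camera_info("wrist");a=cams.get_image("wrist")
import sys; cv2.imwrite(f"pics/{sys.argv[1]}.png",a)
print(s["time"],s["ee_pos"],s["opening"],rot(s["eef_rot"]).as_matrix().round(3).tolist())
look(["shaft_collar","shaft"],"wrist")
for x in spotter.cut_out("shaft","wrist")[:2]:
    v,u=np.nonzero(x["pixels"]); P=atz(i,np.c_[u,v],.013)[:,:2]; c=P.mean(0); w,V=np.linalg.eigh(np.cov(P.T)); a=V[:,1];print(x["score"],len(u),c,a,np.ptp((P-c)@a))
    t=(P-c)@a; n=(P-c)@V[:,0]
    print([(round(k,3),(c+k*a).round(4).tolist(),round(np.ptp(n[abs(t-k)<.0015])*1e3,1)) for k in np.arange(-.068,.069,.004) if (abs(t-k)<.0015).sum()>5])
E
python3 shaft.py w1
```

```text
2.2 [ 0.4319351  -0.24452585  0.19963335] 1.0015545398291665 [[1.0, 0.002, -0.001], [0.002, -1.0, -0.001], [-0.001, 0.001, -1.0]]
wrist shaft_collar 0.64 [ 0.465  -0.2498  0.0123] [258. 153.]
wrist shaft_collar 0.31 [ 0.5695 -0.1039  0.0663] [119.  57.]
wrist shaft 0.92 [ 0.4599 -0.2467 -0.0014] [255. 156.]
wrist shaft 0.2 [ 5.447e-01  2.260e-02 -3.000e-04] [50. 91.]
0.64 1473 [ 0.46787956 -0.24827559] [-0.99972209 -0.0235744 ] 0.13681629326776923
[(np.float64(-0.064), [0.5319, -0.2468], np.float64(10.2)), (np.float64(-0.06), [0.5279, -0.2469], np.float64(14.1)), (np.float64(-0.056), [0.5239, -0.247], np.float64(14.1)), (np.float64(-0.052), [0.5199, -0.247], np.float64(15.4)), (np.float64(-0.048), [0.5159, -0.2471], np.float64(15.5)), (np.float64(-0.044), [0.5119, -0.2472], np.float64(15.6)), (np.float64(-0.04), [0.5079, -0.2473], np.float64(19.5)), (np.float64(-0.036), [0.5039, -0.2474], np.float64(19.5)), (np.float64(-0.032), [0.4999, -0.2475], np.float64(19.6)), (np.float64(-0.028), [0.4959, -0.2476], np.float64(19.6)), (np.float64(-0.024), [0.4919, -0.2477], np.float64(19.7)), (n
[... 628 characters left out ...]
20.3)), (np.float64(0.024), [0.4439, -0.2488], np.float64(19.0)), (np.float64(0.028), [0.4399, -0.2489], np.float64(19.0)), (np.float64(0.032), [0.4359, -0.249], np.float64(19.1)), (np.float64(0.036), [0.4319, -0.2491], np.float64(19.1)), (np.float64(0.04), [0.4279, -0.2492], np.float64(16.4)), (np.float64(0.044), [0.4239, -0.2493], np.float64(13.7)), (np.float64(0.048), [0.4199, -0.2494], np.float64(12.4)), (np.float64(0.052), [0.4159, -0.2495], np.float64(12.4)), (np.float64(0.056), [0.4119, -0.2496], np.float64(12.5)), (np.float64(0.06), [0.4079, -0.2497], np.float64(12.5)), (np.float64(0.064), [0.4039, -0.2498], np.float64(13.9)), (np.float64(0.068), [0.3999, -0.2499], np.float64(13.9))]
```

View pics/w1.png

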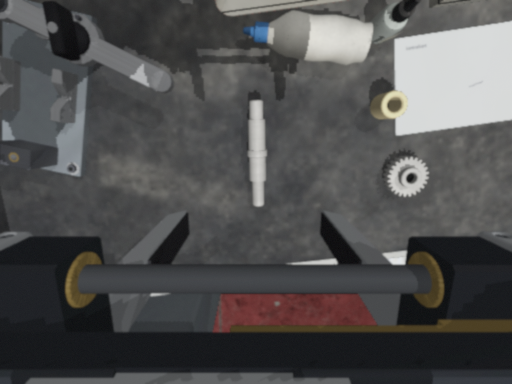

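The shaft lies in free space at (257,154), with its collar as a clear ring. The bush and gear are well to the right. I'll approach for a second view.

jog_arm --plan "0.15 0.02 0.4 0 0 -0.007 1;0.28 0.03 0.83 0 0 -0.007 1;0.28 0.03 0.83 0 0 -0.007 1;0.28 0.03 0.83 0 0 -0.007 1"

```text
time: 2.8
ee_pos: [0.4642, -0.2477, 0.0994]
eef_rot: [-0.001, 1.0, 0.01, -0.002]
wrist_force: [-0.5, 0.3, -0.5]
opening: 1.001
finger_force: 0.0
```

```bash
python3 shaft.py w2
```

```text
2.8 [ 0.46420772 -0.24765182  0.09937368] 1.0010445566416328 [[1.0, 0.021, -0.003], [0.021, -1.0, 0.002], [-0.003, -0.002, -1.0]]
wrist shaft_collar 0.89 [ 0.4665 -0.251   0.0136] [257. 195.]
wrist shaft 0.6 [ 0.4638 -0.2476  0.0012] [253. 194.]
0.61 2718 [ 0.46874577 -0.24844007] [-0.99952775 -0.03072907] 0.13933310182200243
[(np.float64(-0.064), [0.5327, -0.2465], np.float64(14.0)), (np.float64(-0.06), [0.5287, -0.2466], np.float64(15.9)), (np.float64(-0.056), [0.5247, -0.2467], np.float64(16.0)), (np.float64(-0.052), [0.5207, -0.2468], np.float64(16.1)), (np.float64(-0.048), [0.5167, -0.247], np.float64(16.1)), (np.float64(-0.044), [0.5127, -0.2471], np.float64(16.2)), (np.float64(-0.04), [0.5087, -0.2472], np.float64(21.0)), (np.float64(-0.036), [0.5047, -0.2473], np.float64(21.1)), (np.float64(-0.032), [0.5007, -0.2475], np.float64(21.2)), (np.float64(-0.028), [0.4967, -0.2476], np.float64(21.2)), (np.float64(-0.024), [0.4927, -0.2477], np.float64(21.3)), (np.float64(-0.02), [0.4887, -0.2478], np.float64(21.4)), (np.float64(-0.016), [0.4847, -0.2479], np.float64(21.5)), (np.floa
[... 2500 characters left out ...]
4(30.2)), (np.float64(0.016), [0.5827, -0.0568], np.float64(29.8)), (np.float64(0.02), [0.5846, -0.0533], np.float64(29.7)), (np.float64(0.024), [0.5865, -0.0498], np.float64(30.0)), (np.float64(0.028), [0.5884, -0.0463], np.float64(30.0)), (np.float64(0.032), [0.5903, -0.0427], np.float64(37.4)), (np.float64(0.036), [0.5922, -0.0392], np.float64(44.5)), (np.float64(0.04), [0.5942, -0.0357], np.float64(49.2)), (np.float64(0.044), [0.5961, -0.0322], np.float64(53.8)), (np.float64(0.048), [0.598, -0.0287], np.float64(48.5)), (np.float64(0.052), [0.5999, -0.0252], np.float64(35.1)), (np.float64(0.056), [0.6018, -0.0217], np.float64(22.9)), (np.float64(0.06), [0.6038, -0.0182], np.float64(9.7))]
```

View pics/w2.png

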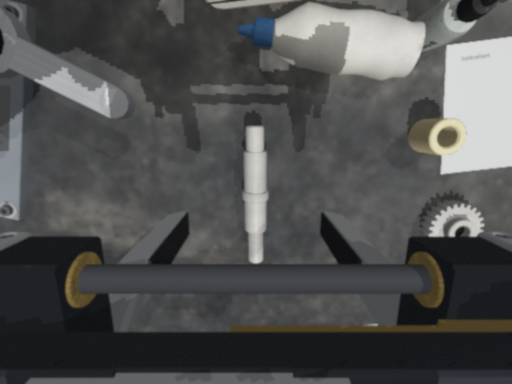

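jog_arm --plan "0.015 0.01 0.4 0 0 -0.002 1;0.015 0.01 0.6 0 0 -0.002 0.8;0.015 0.01 0.7 0 0 -0.002 0.6;0.015 0.01 0.705 0 0 -0.002 0.4;0.015 0.01 0.705 0 0 -0.002 0.2"

```text
time: 3.5
ee_pos: [0.4683, -0.2491, 0.0169]
eef_rot: [0.001, 1.0, 0.014, 0.001]
wrist_force: [-0.6, -0.6, -0.1]
opening: 0.696
finger_force: 0.0
```

```bash
python3 - <<'E'
from h import *
s=readout.read_state();print(s["ee_pos"],s["opening"],s["wrist_force"],rot(s["eef_rot"]).as_matrix().round(4).tolist(),r.tip_reach)
a=cams.get_image("wrist");look(["shaft_collar"],"wrist")
E
```

```text
[ 0.46827165 -0.24913004  0.01685078] 0.6962462043557753 [-0.62368564 -0.63180493 -0.10145365] [[0.9996, 0.028, 0.0021], [0.028, -0.9996, -0.0016], [0.0021, 0.0016, -1.0]] 0.011
wrist shaft_collar 0.95 [ 0.4658 -0.2498  0.0156] [255. 231.]
```

jog_arm --plan "-0.01 0 0.02 0 0 0 0;-0.01 0 0.02 0 0 0 -0.5;-0.01 0 0.02 0 0 0 -1;-0.01 0 0.02 0 0 0 -1;-0.01 0 0.02 0 0 0 -1;-0.01 0 0.02 0 0 0 -1;-0.01 0 0.02 0 0 0 -1;-0.01 0 0.02 0 0 0 -1" --newtons 35

```text
time: 4.4
ee_pos: [0.4662, -0.2483, 0.0132]
eef_rot: [-0.0, 1.0, 0.014, 0.0]
wrist_force: [-1.2, 2.5, 2.1]
opening: 0.262
finger_force: 35.0
```

jog_arm --plan "0 0 -0.2 0 0 0 -1;0 0 -0.5 0 0 0 -1;0 0 -0.8 0 0 0 -1;0 0 -1 0 0 0 -1;0 0 -1 0 0 0 -1"

```text
time: 4.9
ee_pos: [0.468, -0.2499, 0.1358]
eef_rot: [0.002, 1.0, 0.014, 0.003]
wrist_force: [0.4, -0.1, -3.4]
opening: 0.259
finger_force: 35.0
```

```bash
cat > held.py <<'E'
from h import *
import sys
s=readout.read_state();i=cams.camera_info("wrist");a=cams.get_image("wrist");q=rot(s["eef_rot"])
cv2.imwrite(f"pics/{sys.argv[1]}.png",a)
print(s["time"],s["ee_pos"],s["opening"],s["finger_force"],s["wrist_force"],q.as_matrix().round(3).tolist())
look(["shaft_collar"],"wrist")
for x in spotter.tip_of("shaft_collar","wrist")[:2]: print("in tool",q.inv().apply(loc2w(i,x["location"])-s["ee_pos"]))
x=spotter.cut_out("shaft","wrist")[0]; v,u=np.nonzero(x["pixels"])
print(x["score"],len(u),v.min(),v.max(),[(k,u[v==k].min(),u[v==k].max()) for k in range(v.min(),v.max(),5) if (v==k).any()])
E
python3 held.py w3
```

```text
4.9 [ 0.46798403 -0.24989722  0.13577671] 0.25861779093947646 34.99910112004727 [ 0.37592021 -0.12016552 -3.40638164] [[1.0, 0.028, 0.005], [0.028, -1.0, -0.004], [0.005, 0.004, -1.0]]
wrist shaft_collar 0.6 [ 0.4662 -0.2513  0.1323] [257. 228.]
in tool [-0.0004789   0.002333    0.00128708]
0.86 4985 127 323 [(127, np.int64(246), np.int64(262)), (132, np.int64(241), np.int64(268)), (137, np.int64(242), np.int64(268)), (142, np.int64(242), np.int64(268)), (147, np.int64(242), np.int64(268)), (152, np.int64(242), np.int64(268)), (157, np.int64(242), np.int64(268)), (162, np.int64(242), np.int64(268)), (167, np.int64(238), np.int64(272)), (172, np.int64(238), np.int64(272)), (177, np.int64(238), np.int64(272)), (182, np.int64(238), np.int64(271)), (187, np.int64(238), np.int64(271)), (192, np.int64(238), np.int64(271)), (197, np.int64(238), np.int64(271)), (202, np.int64(238), np.int64(271)), (207, np.int64(238), np.int64(271)), (212, np.int64(239), np.int64(271)), (217, np.int64(239), np.int64(271)), (222, np.int64(237), np.int64(272)), (227, np.int64(236), np.int64(273)), (232, np.int64(237), np.int64(272)), (237, np.int64(238), np.int64(271)), (242, np.int64(239), np.int64(270)), (247, np.int64(239), np.int64(270)), (252, np.int64(239), np.int64(270)), (257, np.int64(239), np.int64(270)), (262, np.int64(239), np.int64(270)), (297, np.int64(244), np.int64(265)), (302, np.int64(244), np.int64(265)), (307, np.int64(244), np.int64(265)), (312, np.int64(244), np.int64(264)), (317, np.int64(244), np.int64(264)), (322, np.int64(249), np.int64(260))]
```

View pics/w3.png

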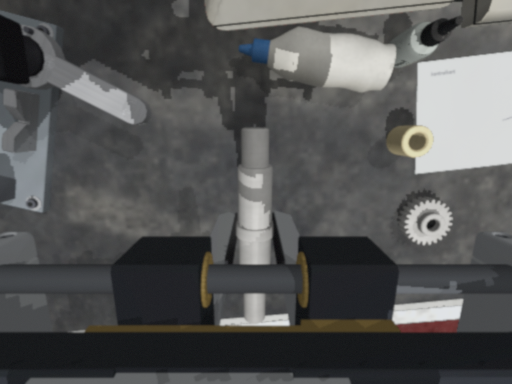

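The shaft is held at its collar (at 255,228). Now I'll swing it towards the fixture, turned to its V axis.

jog_arm --plan "0 -0.1 -0.4 0 0 -0.04 -1;0.1 -0.25 -0.53 0 0 -0.085 -1;0.2 -0.45 -0.53 0 0 -0.13 -1;0.3 -0.65 -0.53 0 0 -0.175 -1;0.38 -0.8 -0.53 0 0 -0.22 -1;0.38 -0.9 -0.53 0 0 -0.265 -1;0.38 -0.99 -0.53 0 0 -0.31 -1;0.38 -0.99 -0.53 0 0 -0.355 -1;0.38 -0.99 -0.53 0 0 -0.4 -1;0.38 -0.99 -0.53 0 0 -0.42 -1"

```text
time: 6.1
ee_pos: [0.5072, -0.1278, 0.1942]
eef_rot: [-0.002, 0.78, 0.626, -0.001]
wrist_force: [0.2, -0.7, -3.0]
opening: 0.261
finger_force: 35.0
```

```bash
cat > fix.py <<'E'
from h import *
import sys
s=readout.read_state();i=cams.camera_info("wrist");a=cams.get_image("wrist");q=rot(s["eef_rot"])
cv2.imwrite(f"pics/{sys.argv[1]}.png",a)
print(s["time"],s["ee_pos"],s["opening"],s["wrist_force"],q.as_matrix().round(3).tolist())
look(["fixture","cradle","latch_post","keeper_hinge","keeper_push","knob_grip","shaft_collar"],"wrist")
E
python3 fix.py w4
```

```text
6.1 [ 0.5072496 -0.1278107  0.1942393] 0.2605788512022151 [ 0.20095859 -0.67874142 -3.04259925] [[0.217, 0.976, -0.004], [0.976, -0.217, 0.001], [0.0, -0.005, -1.0]]
wrist fixture 0.97 [0.5409 0.0194 0.0018] [256.  58.]
wrist cradle 0.94 [0.5422 0.0233 0.0388] [256.  46.]
wrist cradle 0.2 [0.4662 0.0407 0.0038] [193.  54.]
wrist latch_post 0.92 [0.4648 0.0353 0.0006] [194.  60.]
wrist keeper_hinge 0.56 [0.6153 0.0058 0.0694] [331.  38.]
wrist keeper_push 0.76 [ 0.5634 -0.1026  0.0668] [299. 155.]
wrist keeper_push 0.25 [0.5416 0.0256 0.0398] [255.  43.]
wrist keeper_push 0.23 [ 0.5405  0.0226 -0.0021] [255.  57.]
wrist knob_grip 0.82 [ 0.5819 -0.0624  0.0935] [315. 113.]
wrist shaft_collar 0.77 [ 0.5081 -0.1289  0.1922] [256. 228.]
```

jog_arm --plan "0.4 0 0 0 0 0 -1;0.8 0 0 0 0 0 -1;1 0 0 0 0 0 -1;1 0 0 0 0 0 -1;1 0 0 0 0 0 -1"

```text
time: 7.0
ee_pos: [0.5349, -0.0112, 0.1966]
eef_rot: [0.0, 0.781, 0.624, -0.0]
wrist_force: [-0.4, -0.8, -3.4]
opening: 0.26
finger_force: 35.0
```

```bash
python3 fix.py w5
```

```text
7.0 [ 0.53486286 -0.01121627  0.1965881 ] 0.2597173117511488 [-0.43953236 -0.75543689 -3.4362466 ] [[0.22, 0.975, -0.0], [0.975, -0.22, -0.001], [-0.001, -0.0, -1.0]]
wrist fixture 0.69 [0.5445 0.0238 0.0011] [256. 150.]
wrist cradle 0.9 [0.54   0.0238 0.0405] [252. 153.]
wrist latch_post 0.8 [0.4663 0.0357 0.0039] [197. 154.]
wrist keeper_hinge 0.84 [0.6165 0.0014 0.0699] [323. 160.]
wrist keeper_push 0.3 [ 0.5328 -0.0125  0.1984] [252. 231.]
wrist knob_grip 0.94 [ 0.5838 -0.0634  0.0946] [309. 228.]
wrist shaft_collar 0.61 [ 0.5326 -0.0158  0.1982] [253. 235.]
```

View pics/w5.png

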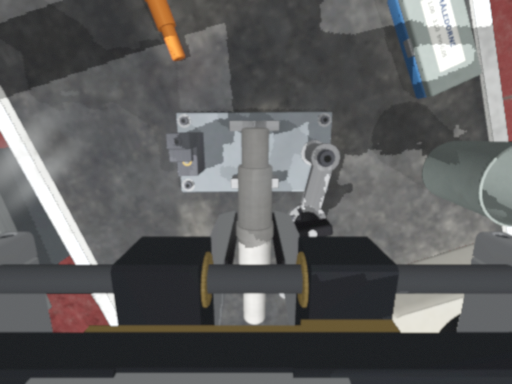

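The view shows the plate with its corners at about (177,112), (331,112), (331,191) and (181,191). The latch post is at left (185,155), the hinge at right (323,157), and the knob and bar below it. I'll refine the corners in an enlarged crop.

```bash
python3 - <<'E'
from h import *
a=cv2.imread("pics/w5.png")
cv2.imwrite("pics/c5.png",cv2.resize(a[98:202,165:345],(792,458),interpolation=cv2.INTER_CUBIC))
i=cams.camera_info("wrist");C=np.array([[177,112],[331,112],[332,191],[182,191]])
P=atz(i,C,.012);print(P.round(4),np.linalg.norm(np.roll(P,-1,0)-P,axis=1),P.mean(0))
E
```

```text
[[ 0.4575  0.094   0.012 ]
 [ 0.6496  0.05    0.012 ]
 [ 0.6344 -0.0531  0.012 ]
 [ 0.4342 -0.0073  0.012 ]] [0.19703253 0.10417672 0.2053837  0.10388022] [0.54392229 0.02089661 0.012     ]
```

View pics/c5.png

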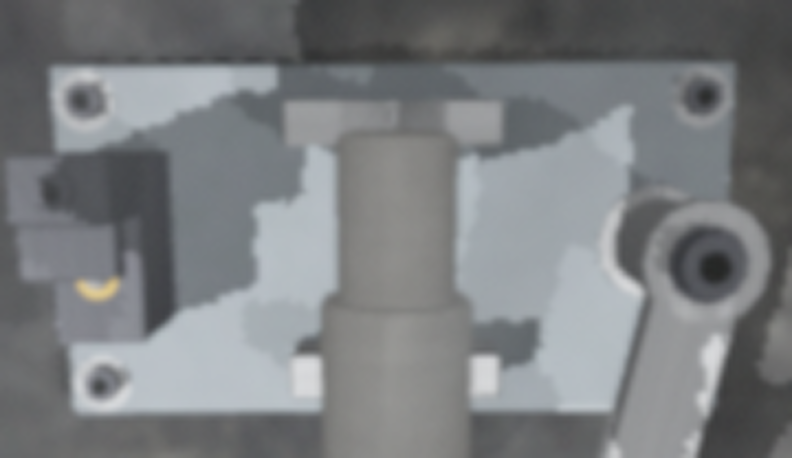

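```bash
python3 - <<'E'
from h import *
i=cams.camera_info("wrist")
f=lambda c,z: atz(i,np.array(c)/4.4+[165-.4,98-.4],z)[:,:2]
A=f([[50,67],[735,62],[72,412],[610,412]],.012)
def l(a): return np.degrees(np.arctan2(a[1],a[0])).round(2)
print("plate",A.round(4).tolist(),l(A[1]-A[0]),l(A[3]-A[2]),l(A[0]-A[2]),np.linalg.norm(A[1]-A[0]),np.linalg.norm(A[0]-A[2]),"ctr",(A[1]+A[2])/2)
V=f([[285,102],[503,102],[503,143],[285,143],[293,357],[498,357],[498,397],[293,397]],.040)
print("V far",np.linalg.norm(V[1]-V[0]),np.linalg.norm(V[2]-V[1]),(V[0]+V[1])/2,(V[2]+V[3])/2,"near",np.linalg.norm(V[5]-V[4]),(V[4]+V[5])/2,(V[6]+V[7])/2)
print("ctr",V.mean(0),"inner",V[[2,3,4,5]].mean(0),"axis",l(V[:4].mean(0)-V[4:].mean(0)),np.linalg.norm(V[:4].mean(0)-V[4:].mean(0)))
E=np.linalg
Q=[np.array(p) for p in([.5385,.024],[.5418,.0192],[.5422,.0233],[.54,.0238],[.5402,.0239],[.5431,.0198],[.5409,.0194],[.5445,.0238])];print(np.mean(Q,0))
s=readout.read_state();print(s["ee_pos"])
E
```

```text
plate [[0.4559, 0.0933], [0.6504, 0.0502], [0.4327, -0.0073], [0.596, -0.0446]] -12.5 -12.9 77.02 0.1992325557046328 0.10319592239776032 ctr [0.5415786  0.02144936]
V far 0.05879762465939003 0.010781748151373942 [0.55115364 0.06060683] [0.5487455  0.05009945] near 0.0581080051755561 [ 0.53595003 -0.00763483] [ 0.5333579  -0.01896036]
ctr [0.54230177 0.02102777] inner [0.54234777 0.02123231] axis 77.44 0.07033405346705313
[0.5414  0.02215]
[ 0.53489838 -0.01205604  0.19667233]
```

```bash
python3 - <<'E'
from h import *
s=readout.read_state();i=cams.camera_info("wrist");q=rot(s["eef_rot"]);a=cams.get_image("wrist")
x=spotter.cut_out("shaft","wrist")[0]["pixels"]; v,u=np.nonzero(x)
ks=range(v.min(),v.max()+1)
L=[];
for k in ks:
    if not (v==k).any(): continue
    P=atz(i,[[u[v==k].min()-.5,k],[u[v==k].max()+.5,k]],s["ee_pos"][2]); T=q.inv().apply(P-s["ee_pos"])*1e3
    L.append((k,T[:,0].mean().round(1),np.ptp(T[:,1]).round(1),T[:,1].mean().round(1)))
print(L[:3],L[-3:]);print([l for l in L if 205<l[0]<250]); print([l for l in L if l[0]%8==0])
E
```

```text
[(0, np.float64(135.6), np.float64(12.3), np.float64(-55.2)), (1, np.float64(135.1), np.float64(11.7), np.float64(-55.0)), (2, np.float64(134.6), np.float64(11.7), np.float64(-55.0))] [(57, np.float64(106.3), np.float64(6.4), np.float64(-45.2)), (58, np.float64(105.8), np.float64(5.8), np.float64(-45.5)), (59, np.float64(105.3), np.float64(4.1), np.float64(-45.9))]
[]
[(0, np.float64(135.6), np.float64(12.3), np.float64(-55.2)), (8, np.float64(131.6), np.float64(11.2), np.float64(-53.9)), (16, np.float64(127.6), np.float64(11.3), np.float64(-52.0)), (24, np.float64(123.6), np.float64(11.4), np.float64(-50.6)), (32, np.float64(119.5), np.float64(8.0), np.float64(-49.2)), (40, np.float64(115.3), np.float64(8.1), np.float64(-47.8)), (48, np.float64(111.1), np.float64(8.1), np.float64(-46.3)), (56, np.float64(106.9), np.float64(7.6), np.float64(-45.2))]
```

```bash
python3 - <<'E'
from h import *
s=readout.read_state();i=cams.camera_info("wrist");q=rot(s["eef_rot"])
C=np.array([[254,126.5],[255,166],[255,221],[254.5,227],[254.5,233],[254.5,296.5],[254.5,323.5]])
print((q.inv().apply(atz(i,C,s["ee_pos"][2])-s["ee_pos"])*1e3).round(1))
ms=spotter.cut_out("shaft","wrist")
for m in ms:
    v,u=np.nonzero(m["pixels"]); print(m["score"],len(u),u.mean(),v.mean())
    if abs(u.mean()-254)<25 and v.max()>240: print([(k,np.ptp(u[v==k])+1,(u[v==k].min()+u[v==k].max())/2) for k in range(210,246)if (v==k).any()],v.min(),v.max())
print(move([.5418,.0213,.11],q))
E
```

```text
[[ 66.9  -0.3  -0. ]
 [ 42.3   0.3  -0. ]
 [  5.2   0.3  -0. ]
 [  0.9  -0.   -0. ]
 [ -3.4  -0.    0. ]
 [-52.3  -0.    0. ]
 [-74.9  -0.1   0. ]]
0.9 1000 165.875 26.268
0.57 5007 254.60255642101058 211.06550828839625
[(210, np.int64(33), np.float64(255.0)), (211, np.int64(33), np.float64(255.0)), (212, np.int64(33), np.float64(255.0)), (213, np.int64(33), np.float64(255.0)), (214, np.int64(33), np.float64(255.0)), (215, np.int64(33), np.float64(255.0)), (216, np.int64(33), np.float64(255.0)), (217, np.int64(33), np.float64(255.0)), (218, np.int64(33), np.float64(255.0)), (219, np.int64(34), np.float64(254.5)), (220, np.int64(34), np.float64(254.5)), (221, np.int64(36), np.float64(254.5)), (222, np.int64(36), np.float64(254.5)), (223, np.int64(36), np.float64(254.5)), (224, np.int64(37), np.float64(254.0)), (225, np.int64(38), np.float64(254.5)), (226, np.int64(38), np.float64(254.5)), (227, np.int64(38), np.float64(254.5)), (228, np.int64(38), np.float64(254.5)), (229, np.int64(38), np.float64(254.5)), (230, np.int64(38), np.float64(254.5)), (231, np.int64(38), np.float64(254.5)), (232, np.int64(37), np.float64(254.0)), (233, np.int64(37), np.float64(254.0)), (234, np.int64(36), np.float64(254.5)), (235, np.int64(36), np.float64(254.5)), (236, np.int64(36), np.float64(254.5)), (237, np.int64(35), np.float64(254.0)), (238, np.int64(34), np.float64(254.5)), (239, np.int64(33), np.float64(254.0)), (240, np.int64(33), np.float64(254.0)), (241, np.int64(33), np.float64(254.0)), (242, np.int64(33), np.float64(254.0)), (243, np.int64(33), np.float64(254.0)), (244, np.int64(33), np.float64(254.0)), (245, np.int64(33), np.float64(254.0))] 127 323
0.51 12163 259.8127928964893 156.58398421442078
(array([ 0.2808, -0.0051,  0.722 ]), array([-0., -0.,  0.]))
```

jog_arm --plan "0.15 0 0.2 0 0 0 -1;0.28 0 0.5 0 0 0 -1;0.28 0 0.72 0 0 0 -1;0.28 0 0.72 0 0 0 -1;0.28 0 0.72 0 0 0 -1"

```text
time: 8.05
ee_pos: [0.5426, 0.0213, 0.1105]
eef_rot: [0.0, 0.781, 0.624, -0.0]
wrist_force: [0.2, -0.4, -3.4]
opening: 0.261
finger_force: 35.0
```

```bash
python3 fix.py w6; python3 - <<'E'
from h import *
s=readout.read_state();q=rot(s["eef_rot"]);print(move([.5418,.0213,.0425],q))
a=cv2.imread("pics/w6.png");cv2.imwrite("pics/c6.png",cv2.resize(a[110:290,150:380],(766,600),interpolation=cv2.INTER_CUBIC))
E
```

```text
8.05 [0.54263898 0.02125933 0.11050409] 0.26137410457841276 [ 0.15120417 -0.42685303 -3.40044796] [[0.221, 0.975, -0.0], [0.975, -0.221, -0.0], [-0.0, -0.0, -1.0]]
wrist latch_post 0.71 [0.4674 0.0395 0.0015] [182. 190.]
wrist keeper_hinge 0.72 [0.6185 0.0044 0.0748] [349. 211.]
wrist keeper_hinge 0.17 [0.467  0.0388 0.0033] [181. 191.]
wrist shaft_collar 0.79 [0.5412 0.02   0.1127] [251. 231.]
wrist shaft_collar 0.36 [0.6211 0.0057 0.0706] [350. 208.]
(array([-0.0011, -0.0094,  0.5713]), array([0., 0., 0.]))
```

View pics/c6.png

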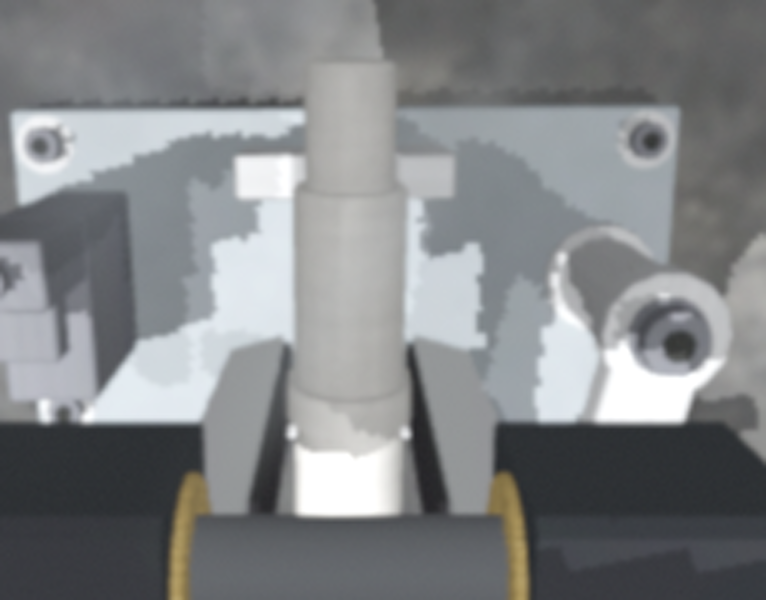

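```bash
python3 - <<'E'
from h import *
i=cams.camera_info("wrist");s=readout.read_state();q=rot(s["eef_rot"])
C=np.array([[235,155],[455,155],[455,198],[235,198],[12,111],[680,107]])/3.33+[149.6,109.6]
P=atz(i,C,.04);P[4:]=atz(i,C[4:],.012);T=q.inv().apply(P-s["ee_pos"]);print((T*1e3).round(1))
E
```

```text
[[  41.4  -30.9   71. ]
 [  41.3   28.6   71.1]
 [  29.6   28.9   71.1]
 [  29.7  -31.2   71. ]
 [  51.7 -100.7   98.9]
 [  52.7   98.8   99.2]]
```

jog_arm --plan "0.003 -0.009 0.2 0 0 0 -1;0.003 -0.009 0.4 0 0 0 -1;0.003 -0.009 0.5 0 0 0 -1;0.003 -0.009 0.54 0 0 0 -1;0.003 -0.009 0.555 0 0 0 -1;0.003 -0.009 0.56 0 0 0 -1;0.003 -0.009 0.56 0 0 0 -1"

```text
time: 9.15
ee_pos: [0.5421, 0.0219, 0.0438]
eef_rot: [0.001, 0.781, 0.624, 0.001]
wrist_force: [0.2, -0.3, -2.9]
opening: 0.259
finger_force: 35.0
```

```bash
python3 fix.py w7|head -1
```

```text
9.15 [0.54207958 0.02192245 0.04377494] 0.2591877885516664 [ 0.21059085 -0.29772571 -2.85289183] [[0.221, 0.975, 0.001], [0.975, -0.221, -0.0], [0.0, 0.001, -1.0]]
```

Nearly in contact. A little lower, checking the force, then release.

jog_arm --plan "0 0 0.006 0 0 0 -1;0 0 0.012 0 0 0 -1;0 0 0.015 0 0 0 -1;0 0 0.015 0 0 0 -1"

```text
time: 9.95
ee_pos: [0.5422, 0.022, 0.0419]
eef_rot: [0.001, 0.781, 0.624, 0.001]
wrist_force: [0.7, 0.4, 3.8]
opening: 0.261
finger_force: 35.0
```

jog_arm --plan "0 0 0 0 0 0 -0.3;0 0 0 0 0 0 -0.1;0 0 0 0 0 0 0;0 0 0 0 0 0 0;0 0 0 0 0 0 0"

```text
time: 10.45
ee_pos: [0.5412, 0.0219, 0.041]
eef_rot: [-0.0, 0.782, 0.624, -0.0]
wrist_force: [0.1, 0.4, -0.5]
opening: 0.505
finger_force: 0.0
```

jog_arm --plan "0 0 -0.1 0 0 0 0;0 0 -0.3 0 0 0 0;0 0 -0.6 0 0 0 0;0 0 -0.9 0 0 0 0;0 0 -1 0 0 0 0;0 0 -1 0 0 0 0"

```text
time: 11.05
ee_pos: [0.5428, 0.0219, 0.1637]
eef_rot: [0.002, 0.781, 0.624, 0.002]
wrist_force: [0.5, 0.5, -1.8]
opening: 0.5
finger_force: 0.0
```

```bash
python3 fix.py w8; python3 - <<'E'
from h import *
a=cv2.imread("pics/w8.png");b=cams.get_image("top")
cv2.imwrite("pics/c8.png",cv2.resize(a[90:270,140:380],(800,600),interpolation=cv2.INTER_CUBIC))
E
```

```text
11.05 [0.54282212 0.02189164 0.16368191] 0.5003820413800564 [ 0.50276168  0.51797795 -1.83167309] [[0.221, 0.975, 0.005], [0.975, -0.221, -0.001], [0.001, 0.005, -1.0]]
wrist cradle 0.84 [0.54   0.0259 0.041 ] [252. 186.]
wrist latch_post 0.83 [ 0.4663  0.0409 -0.0005] [193. 180.]
wrist keeper_push 0.69 [ 0.5646 -0.1005  0.067 ] [299. 293.]
wrist shaft_collar 0.69 [0.4656 0.2302 0.0132] [141.  12.]
wrist shaft_collar 0.61 [0.5394 0.0198 0.0395] [253. 191.]
```

View pics/c8.png

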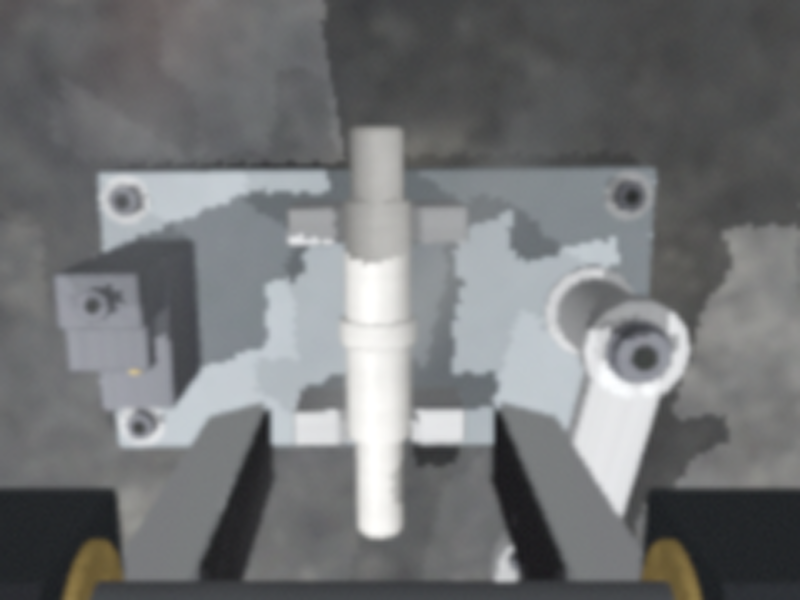

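```bash
python3 - <<'E'
from h import *
i=cams.camera_info("wrist");s=readout.read_state();q=rot(s["eef_rot"])
g=lambda c,z:(q.inv().apply(atz(i,np.array(c)/3.333+[139.6,89.6],z)-s["ee_pos"])*1e3).round(1)
print("far",g([[289,207],[467,207],[467,241],[289,241]],.04).tolist());print("near",g([[297,410],[464,410],[464,443],[297,443]],.04).tolist())
print("collar",g([[342,320],[342,346],[415,320],[415,346]],.042).tolist())
print("ends",g([[377,127],[380,537],[377,203],[381,440]],.042).tolist())
# keeper angle from net points, all cams
h=np.array([.5418,.0213])+.078*np.array([.9755,-.2198]);print("hinge",h)
for c in("wrist","top","scene"):
    if c!="wrist": cams.get_image(c)
    look(["keeper_push","knob_grip","keeper_hinge"],c)
E
```

```text
far [[41.1, -30.5, 120.3], [41.1, 27.3, 120.2], [30.1, 27.6, 120.2], [30.1, -30.7, 120.3]]
near [[-27.9, -29.4, 120.4], [-27.9, 27.8, 120.3], [-39.9, 28.0, 120.3], [-39.9, -29.7, 120.4]]
collar [[4.0, -13.6, 118.3], [-4.8, -13.7, 118.3], [4.0, 10.7, 118.3], [-4.9, 10.7, 118.3]]
ends [[66.4, -1.8, 118.3], [-74.2, -1.1, 118.3], [42.6, -1.9, 118.3], [-38.1, -0.7, 118.3]]
hinge [0.617889  0.0041556]
wrist keeper_push 0.69 [ 0.5639 -0.1005  0.0654] [299. 293.]
top keeper_push 0.69 [ 0.5661 -0.0996  0.0711] [288. 180.]
top keeper_push 0.58 [ 7.085e-01  3.720e-01 -2.000e-04] [148. 138.]
scene keeper_push 0.76 [ 0.569  -0.1037  0.0676] [289. 203.]
scene keeper_push 0.26 [0.5409 0.019  0.0436] [258. 199.]
scene knob_grip 0.68 [0.6184 0.0034 0.0643] [274. 188.]
scene knob_grip 0.59 [ 0.5907 -0.0644  0.0906] [284. 191.]
scene keeper_hinge 0.77 [0.6176 0.0052 0.0672] [273. 187.]
```

```bash
python3 - <<'E'
from h import *
a=cv2.imread("pics/w8.png",0);print(a[182:200,240:268])
i=cams.camera_info("wrist");s=readout.read_state();q=rot(s["eef_rot"])
for k in(185,186,194,195):print(k,(q.inv().apply(atz(i,[[243,k]],.042)-s["ee_pos"])*1e3).round(1))
E
```

```text
[[182 182 183 195 214 227 235 242 250 254 255 255 254 249 244 239 235 229
  222 211 199 185 168 155 149 149 148 147]
 [181 181 182 193 213 228 236 243 250 254 255 255 254 249 244 239 235 230
  221 211 198 185 169 154 149 148 148 147]
 [181 178 175 185 209 227 236 243 250 254 255 255 254 249 244 239 235 230
  222 211 199 185 168 152 146 147 147 147]
 [181 176 169 174 200 220 232 240 248 253 255 255 253 248 243 239 235 229
  218 207 195 182 165 151 148 146 147 146]
 [182 182 182 184 194 209 221 230 240 246 251 251 246 241 238 234 230 221
  207 195 186 176 166 159 155 149 147 146]
 [183 186 197 208 214 220 223 224 227 230 235 235 229 226 224 222 218 210
  204 199 195 188 180 170 161 151 147 146]
 [183 189 202 217 226 231 233 234 236 237 239 239 236 234 232 229 224 219
  215 212 206 198 188 176 163 151 146 145]
 [183 189 202 218 228 233 237 240 242 244 246 246 245 243 240 236 231 226
  223 217 210 201 190 177 164 151 146 145]
 [183 189 202 218 228 234 238 241 244 245 246 247 246 244 240 237 233 229
  224 218 211 202 192 178 163 151 145 144]
 [183 187 201 219 230 236 240 243 245 246 247 2
[... 410 characters left out ...]
4 142 139]
 [182 183 184 192 207 222 232 237 242 245 243 244 243 241 238 234 231 227
  220 212 200 185 167 152 145 142 140 136]
 [182 183 185 191 208 225 235 241 246 250 252 252 249 245 242 238 234 229
  222 213 201 186 167 150 142 141 139 136]
 [183 183 185 192 207 225 235 241 247 252 254 254 252 248 244 241 237 231
  224 214 203 187 166 146 136 137 138 136]
 [183 184 185 191 206 224 234 241 247 252 255 255 253 248 245 241 237 231
  224 214 202 186 164 141 129 131 135 132]
 [184 184 185 191 205 223 233 240 246 252 255 255 253 248 245 241 238 231
  223 213 201 184 162 138 124 125 131 127]]
185 [[  4.5 -12.7 119.3]]
186 [[  3.4 -12.7 119.3]]
194 [[ -5.7 -12.8 119.3]]
195 [[ -6.9 -12.8 119.3]]
```

The shaft lies in both V's (collar at crop (378,333)), but about 1.6 mm short of the middle towards -y. I'll regrip it and shift it.

jog_arm --plan "0 0 0.4 0 0 0 0;0 0 0.75 0 0 0 0;0 0 0.95 0 0 0 0;0 0 1 0 0 0 0;0 0 1 0 0 0 -0.5;0 0 1 0 0 0 -1;0 0 1 0 0 0 -1;0 0 1 0 0 0 -1;0 0 1 0 0 0 -1" --newtons 30

```text
time: 12.95
ee_pos: [0.5421, 0.022, 0.0427]
eef_rot: [0.001, 0.781, 0.624, 0.001]
wrist_force: [-1.7, -0.0, 6.8]
opening: 0.258
finger_force: 30.0
```

jog_arm --plan "0 0 -0.02 0 0 0 -1;0 0 -0.03 0 0 0 -1;0.013 0 -0.03 0 0 0 -1;0.013 0 -0.02 0 0 0 -1;0.013 0 -0.01 0 0 0 -1;0.013 0 0 0 0 0 -1;0.013 0 0 0 0 0 -1"

```text
time: 13.65
ee_pos: [0.5424, 0.0235, 0.0427]
eef_rot: [0.001, 0.781, 0.624, 0.001]
wrist_force: [-1.9, 1.0, 8.6]
opening: 0.265
finger_force: 30.0
```

jog_arm --plan "0 0 0 0 0 0 -0.3;0 0 0 0 0 0 -0.1;0 0 0 0 0 0 0;0 0 0 0 0 0 0;0 0 0 0 0 0 0"

```text
time: 14.15
ee_pos: [0.5417, 0.0235, 0.041]
eef_rot: [-0.0, 0.782, 0.624, -0.0]
wrist_force: [0.4, -0.1, -1.1]
opening: 0.501
finger_force: 0.0
```

jog_arm --plan "0 0 -0.1 0 0 0 0;0 0 -0.3 0 0 0 0;0 0 -0.6 0 0 0 0;0 0 -0.9 0 0 0 0;0 0 -1 0 0 0 0;0 0 -1 0 0 0 0"

```text
time: 14.75
ee_pos: [0.5432, 0.0234, 0.1636]
eef_rot: [0.002, 0.781, 0.624, 0.002]
wrist_force: [-0.4, 1.2, -0.5]
opening: 0.5
finger_force: 0.0
```

```bash
python3 fix.py w9; python3 - <<'E'
from h import *
i=cams.camera_info("wrist");s=readout.read_state();q=rot(s["eef_rot"])
a=cv2.imread("pics/w9.png",0).astype(float);b=cv2.imread("pics/w8.png",0).astype(float)
for n,im in(("w8",b),("w9",a)):
    print(n,im[180:200,242].astype(int),im[180:200,243].astype(int), im[148:170,234].astype(int), im[205:228,274].astype(int))
for k in(186,188,190,192):print(k,(q.inv().apply(atz(i,[[243,k]],.042)-s["ee_pos"])*1e3).round(1))
E
```

```text
14.75 [0.54316032 0.02344046 0.16362613] 0.4998557804046135 [-0.41930394  1.15033735 -0.49415533] [[0.221, 0.975, 0.005], [0.975, -0.221, -0.0], [0.001, 0.005, -1.0]]
wrist fixture 0.89 [ 5.385e-01  2.160e-02 -5.000e-04] [252. 183.]
wrist cradle 0.59 [0.54   0.0214 0.0406] [253. 191.]
wrist cradle 0.46 [ 0.5648 -0.1029  0.0616] [298. 293.]
wrist latch_post 0.56 [0.4663 0.0419 0.0023] [193. 181.]
wrist keeper_hinge 0.41 [0.5396 0.023  0.0415] [252. 190.]
wrist keeper_push 0.8 [ 0.5588 -0.1015  0.0639] [293. 294.]
wrist knob_grip 0.18 [0.5405 0.0226 0.0389] [253. 189.]
wrist shaft_collar 0.79 [0.5385 0.0229 0.037 ] [252. 189.]
wrist shaft_collar 0.77 [0.4651 0.2318 0.012 ] [141.  12.]
w8 [184 184 183 182 175 169 182 197 202 202 202 201 198 192 186 184 185 185
 185 185] [195 195 195 193 185 174 184 208 217 218 218 219 217 209 196 192 191 192
 191 191] [140 112 104 108 128 154 163 164 164 162 161 162 173 201 213 193 180 181
 181 182 182 181] [106 102 101 100 100 100 103 142 199 223 228 228 228 229 228 227 221 195
 136  73  53  53  54]
w9 [184 184 184 183 176 168 182 197 202 203 203 204 201 193 187 185 184 185
 186 185] [194 195 196 194 186 178 186 208 217 219 219 219 218 209 199 193 192 192
 192 191] [175 147 118 105 104 119 150 162 165 164 162 162 162 171 197 214 197 182
 182 183 182 183] [107 106 103 100 100 100 101 100 113 165 213 226 228 228 228 230 229 225
 210 158  87  54  54]
186 [[  3.7 -12.7 118.1]]
188 [[  1.4 -12.7 118.1]]
190 [[ -0.8 -12.7 118.1]]
192 [[ -3.1 -12.8 118.1]]
```

```bash
cat > arc.py <<'E'
from h import *
C0=np.array([.5418,.0213]);fx=np.array([.9755,-.2198]);H=C0+.078*fx;PH=np.radians(180-12.7)
def pose(th,d,z,rad=.12):
    a=PH+th; u=np.array([np.cos(a),np.sin(a)]); c=np.array([u[1],-u[0]]); x=np.r_[c,0]
    return np.r_[H+rad*u-d*c,z], R.from_matrix(np.c_[x,np.cross([0,0,-1],x),[0,0,-1]])
E
python3 - <<'E'
from arc import *
i=cams.camera_info("top")
for z in(0,.1,.2): print(z,atz(i,np.array([[497,255],[610,240],[490,165],[515,265],[575,285],[435,185],[415,165]])/1.5625,z)[:,:2].round(3).tolist())
p,q=pose(1.335,.045,.164);print(p,move(p,q))
E
```

```text
0 [[0.631, -0.208], [0.667, -0.453], [0.83, -0.192], [0.609, -0.247], [0.568, -0.377], [0.783, -0.072], [0.828, -0.027]]
0.1 [[0.617, -0.191], [0.65, -0.417], [0.8, -0.176], [0.597, -0.227], [0.559, -0.346], [0.758, -0.065], [0.798, -0.024]]
0.2 [[0.603, -0.174], [0.633, -0.381], [0.771, -0.161], [0.585, -0.207], [0.549, -0.316], [0.732, -0.059], [0.769, -0.022]]
[ 0.60526237 -0.12338094  0.164     ] (array([-1.0752,  0.7921, -0.0344]), array([-7.000e-04, -4.000e-04, -4.255e-01]))
```

jog_arm --plan "-0.2 0.1 0 0 0 -0.04 -1;-0.4 0.25 0 0 0 -0.085 -1;-0.6 0.4 0 0 0 -0.13 -1;-0.8 0.55 0 0 0 -0.175 -1;-1 0.67 0 0 0 -0.22 -1;-1 0.67 0 0 0 -0.265 -1;-1 0.67 0 0 0 -0.31 -1;-1 0.67 0 0 0 -0.355 -1;-1 0.67 0 0 0 -0.4 -1;-1 0.67 0 0 0 -0.425 -1"

```text
time: 16.15
ee_pos: [0.5934, -0.1113, 0.1605]
eef_rot: [-0.001, 0.225, 0.974, -0.0]
wrist_force: [0.1, 0.6, -0.2]
opening: 0.007
finger_force: 0.0
```

```bash
python3 fix.py w10; python3 - <<'E'
from arc import *
for th,d,z in((1.335,.032,.164),(1.335,.032,.072)): p,q=pose(th,d,z);print(p,move(p,q))
p,q=pose(1.335,0,.068);i=cams.camera_info("wrist");print("push pix",project(i,p),"edges",project(i,[pose(1.335,e,.074,rr)[0] for e in(-.011,.011) for rr in(.11,.17)]).round(0).tolist())
for x in spotter.cut_out("keeper","wrist")[:2]: 
    v,u=np.nonzero(x["pixels"]);P=atz(i,np.c_[u,v],.074)[:,:2]-H; rr=np.linalg.norm(P,axis=1); k=(rr>.115)&(rr<.16);print(x["score"],len(u),rr.max()); 
    if k.any(): m=P[k]; print("theta",[ (np.mean(np.unwrap(np.arctan2(m[:,1],m[:,0])%(2*np.pi)))-PH)])
E
```

```text
16.15 [ 0.59337442 -0.11134218  0.16050569] 0.007203939554235807 [ 0.05680059  0.5856576  -0.20372065] [[-0.898, 0.439, -0.001], [0.439, 0.898, 0.0], [0.001, -0.0, -1.0]]
wrist fixture 0.86 [ 0.5428  0.022  -0.0027] [337.  96.]
wrist cradle 0.6 [0.5415 0.0209 0.0417] [349.  90.]
wrist cradle 0.32 [ 0.5838 -0.0637  0.0925] [297. 170.]
wrist latch_post 0.86 [0.4666 0.0375 0.0051] [326.  22.]
wrist latch_post 0.61 [ 0.5674 -0.1038  0.0668] [250. 169.]
wrist keeper_hinge 0.59 [0.6167 0.0078 0.0677] [373. 165.]
wrist keeper_push 0.6 [ 0.5654 -0.1041  0.0647] [249. 167.]
wrist knob_grip 0.65 [ 0.583  -0.0625  0.0919] [298. 169.]
wrist shaft_collar 0.56 [0.541  0.0199 0.0408] [347.  90.]
[ 0.59359902 -0.1176393   0.164     ] (array([-0.0235, -0.0471, -0.0236]), array([-0.    , -0.    , -0.0007]))
[ 0.59359902 -0.1176393   0.072     ] (array([-0.0236, -0.047 ,  0.743 ]), array([-0.    , -0.    , -0.0007]))
push pix [[248.71667771 166.53706627]] edges [[259.0, 156.0], [197.0, 156.0], [259.0, 179.0], [198.0, 179.0]]
```

jog_arm --plan "-0.02 -0.047 0.3 0 0 0 -1;-0.02 -0.047 0.6 0 0 0 -1;-0.02 -0.047 0.74 0 0 0 -1;-0.02 -0.047 0.74 0 0 0 -1;-0.02 -0.047 0.74 0 0 0 -1"

```text
time: 17.1
ee_pos: [0.5936, -0.1176, 0.0728]
eef_rot: [0.0, 0.228, 0.974, -0.0]
wrist_force: [0.6, 0.8, 0.6]
opening: 0.001
finger_force: 0.0
```

```bash
cat >> arc.py <<'E'
def rows(ths,ds,z=.072):
    s=readout.read_state();print(s["time"],s["ee_pos"],s["wrist_force"].round(1))
    for t,d in zip(ths,ds):
        a,b=move(*pose(t,d,z)); print(t,a.round(3),b.round(3))
E
python3 - <<'E'
from arc import *
rows([1.335,1.335,1.25,1.15,1.05,.95,.85,.75,.65],[.025,.019]+[.019]*7)
E
```

```text
17.1 [ 0.59364897 -0.11757883  0.072814  ] [0.6 0.8 0.6]
1.335 [ 0.058 -0.001  0.007] [-0.  0. -0.]
1.335 [ 0.108 -0.001  0.007] [-0.  0. -0.]
1.25 [ 0.194 -0.011  0.007] [-0.     0.     0.026]
1.15 [ 0.295 -0.013  0.007] [0.    0.    0.058]
1.05 [ 0.396 -0.006  0.007] [0.   0.   0.09]
0.95 [0.496 0.012 0.007] [0.    0.    0.122]
0.85 [0.593 0.04  0.006] [0.    0.    0.154]
0.75 [0.687 0.077 0.006] [0.    0.    0.186]
0.65 [0.777 0.124 0.006] [0.    0.    0.218]
```

jog_arm --plan "0.06 0 0 0 0 0 -1;0.108 0 0 0 0 0 -1;0.194 -0.011 0 0 0 0.026 -1;0.295 -0.013 0 0 0 0.058 -1;0.396 -0.006 0 0 0 0.09 -1;0.496 0.012 0 0 0 0.122 -1;0.593 0.04 0 0 0 0.154 -1;0.687 0.077 0 0 0 0.186 -1;0.777 0.124 0 0 0 0.218 -1;0.777 0.124 0 0 0 0.218 -1"

```text
time: 18.1
ee_pos: [0.5151, -0.0617, 0.0735]
eef_rot: [0.0, 0.541, 0.841, 0.0]
wrist_force: [0.1, -0.2, -0.6]
opening: 0.007
finger_force: 0.0
```

```bash
python3 - <<'E'
from arc import *
cams.get_image("wrist");look(["keeper_push","knob_grip"],"wrist")
rows([.55,.45,.35,.25,.15,.1],[.019]*6)
E
```

```text
wrist keeper_push 0.78 [ 0.5068 -0.0357  0.0654] [259. 185.]
wrist knob_grip 0.9 [ 0.5469 -0.0225  0.0928] [331. 203.]
18.25 [ 0.51679532 -0.06307722  0.07314059] [ 0.3 -0.1  0.1]
0.55 [ 0.102 -0.012  0.009] [0.    0.    0.032]
0.45 [ 0.203 -0.012  0.009] [0.    0.    0.064]
0.35 [ 0.304 -0.003  0.009] [0.    0.    0.096]
0.25 [0.403 0.017 0.009] [0.    0.    0.128]
0.15 [0.5   0.046 0.009] [0.    0.    0.159]
0.1 [0.547 0.064 0.009] [0.    0.    0.175]
```

jog_arm --plan "0.1 -0.012 0.005 0 0 0.032 -1;0.203 -0.012 0.005 0 0 0.064 -1;0.304 -0.003 0.005 0 0 0.096 -1;0.403 0.017 0.005 0 0 0.128 -1;0.47 0.037 0.005 0 0 0.15 -1;0.5 0.046 0.005 0 0 0.159 -1;0.547 0.064 0.005 0 0 0.175 -1;0.547 0.064 0.005 0 0 0.175 -1"

```text
time: 19.05
ee_pos: [0.4966, 0.0002, 0.072]
eef_rot: [0.0, 0.749, 0.663, 0.0]
wrist_force: [0.3, -0.5, -0.1]
opening: 0.004
finger_force: 0.0
```

```bash
python3 - <<'E'
from arc import *
cams.get_image("wrist");look(["keeper_push","knob_grip"],"wrist")
rows([.06,.03,.01,0,0,0,0],[.019]*4+[.018,.016,.014])
E
```

```text
wrist keeper_push 0.97 [0.4992 0.0265 0.0677] [254. 188.]
wrist knob_grip 0.86 [0.5396 0.0176 0.0929] [325. 204.]
19.2 [ 4.96413483e-01 -2.72166088e-04  7.18966633e-02] [ 0.1 -0.6  0.2]
0.06 [ 0.041 -0.005 -0.001] [0.    0.    0.013]
0.03 [ 0.072 -0.008 -0.001] [0.    0.    0.022]
0.01 [ 0.092 -0.01  -0.001] [0.    0.    0.029]
0 [ 0.102 -0.01  -0.001] [0.    0.    0.032]
0 [ 0.11  -0.01  -0.001] [0.    0.    0.032]
0 [ 0.127 -0.008 -0.001] [0.    0.    0.032]
0 [ 0.143 -0.006 -0.001] [0.    0.    0.032]
```

jog_arm --plan "0.04 -0.005 0 0 0 0.013 -1;0.07 -0.008 0 0 0 0.022 -1;0.09 -0.01 0 0 0 0.03 -1;0.102 -0.01 0 0 0 0.032 -1;0.11 -0.01 0 0 0 0.032 -1;0.11 -0.01 0 0 0 0.032 -1"

```text
time: 19.8
ee_pos: [0.4981, 0.0108, 0.0724]
eef_rot: [0.003, 0.781, 0.625, -0.0]
wrist_force: [0.7, -8.1, 1.4]
opening: 0.003
finger_force: 3.6
```

```bash
python3 - <<'E'
from arc import *
cams.get_image("wrist");look(["keeper_push","knob_grip"],"wrist")
rows([0,0,0],[.019,.017,.015])
E
```

```text
wrist keeper_push 0.68 [0.499  0.0311 0.0669] [249. 198.]
wrist knob_grip 0.61 [0.5394 0.0247 0.0969] [320. 207.]
19.95 [0.49822099 0.01080637 0.07247255] [ 1.7 -5.8  1.5]
0 [ 0.007 -0.015  0.004] [0.001 0.001 0.   ]
0 [ 0.024 -0.015  0.004] [0.001 0.001 0.   ]
0 [ 0.04  -0.015  0.004] [0.001 0.001 0.   ]
```

jog_arm --plan "0.01 0 0 0 0 0 -1;0.02 0 0 0 0 0 -1;0.03 0 0 0 0 0 -1;0.04 0 0 0 0 0 -1;0.04 0 0 0 0 0 -1"

```text
time: 20.45
ee_pos: [0.4992, 0.0109, 0.0727]
eef_rot: [0.006, 0.78, 0.626, -0.003]
wrist_force: [-1.7, -19.7, 2.1]
opening: 0.006
finger_force: 10.0
```

```bash
python3 - <<'E'
from arc import *
cams.get_image("wrist");look(["keeper_push","knob_grip"],"wrist")
rows([0],[.019])
E
```

```text
wrist knob_grip 0.64 [0.5421 0.0235 0.0942] [322. 207.]
20.6 [0.49917044 0.01086901 0.07272016] [  0.3 -20.9   1.8]
0 [ 0.005 -0.023  0.006] [0.002 0.004 0.001]
```

The force rose to 20 N with no movement and the pose is at θ=0, so the bar is home. Back off, lift, and look at the knob.

jog_arm --plan "-0.1 0 0 0 0 0 -1;-0.25 0 0 0 0 0 -1;-0.25 0 -0.3 0 0 0 -0.5;-0.25 0 -0.6 0 0 0 0;-0.25 0.3 -0.9 0 0 0 0;-0.25 0.36 -0.9 0 0 0 0;-0.25 0.36 -0.9 0 0 0 0"

```text
time: 21.3
ee_pos: [0.5343, -0.0209, 0.1801]
eef_rot: [0.0, 0.781, 0.624, 0.001]
wrist_force: [-0.5, -1.2, -0.3]
opening: 0.391
finger_force: 0.0
```

```bash
cat > knob.py <<'E'
from arc import *
import sys
s=readout.read_state();i=cams.camera_info("wrist");a=cams.get_image("wrist");cv2.imwrite(f"pics/{sys.argv[1]}.png",a)
print(s["time"],s["ee_pos"],rot(s["eef_rot"]).as_matrix().round(3).tolist())
look(["knob_grip","keeper_push","shaft_collar"],"wrist")
for c in("wrist","top"):
  if c=="top": i=cams.camera_info(c);cams.get_image(c)
  for x in spotter.cut_out("clamp_knob",c)[:2]:
    v,u=np.nonzero(x["pixels"]);P=atz(i,np.c_[u,v],.1)[:,:2];w,V=np.linalg.eigh(np.cov(P.T))
    print(c,"knob",x["score"],len(u),u.mean(),v.mean(),P.mean(0),"yaw",np.degrees(np.arctan2(V[1,1],V[0,1]))%180,np.sqrt(w))
E
python3 knob.py w20; python3 - <<'E'
import cv2
a=cv2.imread("pics/w20.png");cv2.imwrite("pics/c20.png",cv2.resize(a[100:300,120:387],(800,600),interpolation=cv2.INTER_CUBIC))
E
```

```text
21.3 [ 0.53428695 -0.02086915  0.180137  ] [[0.221, 0.975, 0.002], [0.975, -0.221, 0.001], [0.001, 0.001, -1.0]]
wrist knob_grip 0.83 [0.5375 0.0225 0.0928] [250. 153.]
wrist knob_grip 0.39 [0.4656 0.041  0.0048] [193. 145.]
wrist keeper_push 0.88 [0.4992 0.0318 0.0651] [213. 150.]
wrist shaft_collar 0.41 [0.5385 0.0233 0.092 ] [251. 152.]
wrist knob 0.8 1067 253.37863167760074 151.69540768509842 [0.54330446 0.02275091] yaw 92.18806857007115 [0.00705263 0.01110231]
```

View pics/c20.png

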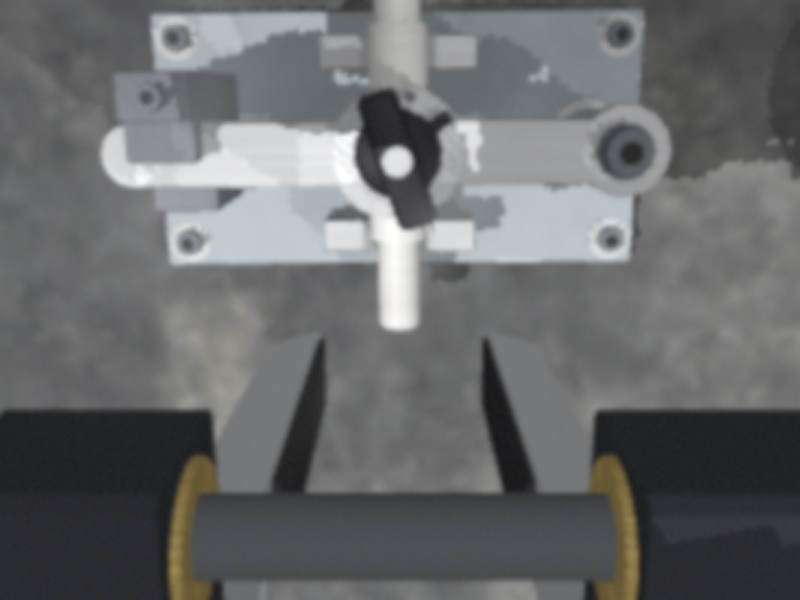

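The bar lies shut under the latch lip (crop (160,150)). The wing runs from (378,95) to (413,222), a yaw of about 93–94°. I'll grip it there.

jog_arm --plan "0.2 -0.01 0 0 0 -0.045 0;0.357 -0.017 0.1 0 0 -0.09 0;0.357 -0.017 0.3 0 0 -0.093 0;0.357 -0.017 0.55 0 0 -0.093 0;0.357 -0.017 0.65 0 0 -0.093 0;0.357 -0.017 0.65 0 0 -0.093 0"

```text
time: 22.25
ee_pos: [0.5387, 0.0216, 0.1]
eef_rot: [-0.002, 0.682, 0.731, -0.002]
wrist_force: [-0.3, -0.1, 0.3]
opening: 0.499
finger_force: 0.0
```

```bash
python3 knob.py w21; python3 - <<'E'
from h import *
s=readout.read_state();print(s["joint_positions"].round(2),s["wrist_force"],move([.5418,.0213,.0945],rot(s["eef_rot"])))
E
```

```text
22.25 [0.53871127 0.02164716 0.10001095] [[-0.069, 0.998, -0.005], [0.998, 0.069, 0.0], [0.001, -0.005, -1.0]]
wrist knob_grip 0.71 [0.5442 0.0231 0.0946] [261. 223.]
wrist keeper_push 0.66 [0.4999 0.0308 0.069 ] [204. 199.]
wrist knob 0.79 1915 260.5237597911227 222.60313315926894 [0.5424451  0.02582538] yaw 93.89742052560744 [0.00656685 0.01250919]
top knob 0.7 147 155.14285714285714 198.28571428571428 [0.49915924 0.31569953] yaw 3.1196019803720105 [0.00457421 0.02603447]
[-0.09  0.31  1.75 -0.    1.07 -0.16] [-0.4090682   0.28158496 -0.12752544] (array([-0.0005,  0.0042,  0.0705]), array([0., 0., 0.]))
```

jog_arm --plan "0 0.01 0.03 0 0 0 0;0 0.01 0.05 0 0 0 0;0 0.01 0.05 0 0 0 -0.5;0 0.01 0.05 0 0 0 -1;0 0.01 0.05 0 0 0 -1;0 0.01 0.05 0 0 0 -1;0 0.01 0.05 0 0 0 -1;0 0.01 0.05 0 0 0 -1" --newtons 40

```text
time: 23.4
ee_pos: [0.5422, 0.0214, 0.0959]
eef_rot: [0.0, 0.682, 0.731, 0.0]
wrist_force: [1.7, -0.2, -0.5]
opening: 0.138
finger_force: 39.6
```

```bash
python3 - <<'E'
from h import *
s=readout.read_state();x=rot(s["eef_rot"]).as_matrix()[:,0];print(s["time"],s["ee_pos"],s["opening"],s["wrist_force"].round(1),s["torque"].round(2),np.degrees(np.arctan2(x[1],x[0])),s["joint_positions"].round(2))
E
```

```text
23.4 [0.5421956  0.02135529 0.09588493] 0.137743777741161 [ 1.7 -0.2 -0.5] [-0.14 -0.32 -0.  ] 93.94689541383323 [-0.09  0.32  1.76 -0.    1.06 -0.16]
```

jog_arm --plan "0 0 0 0 0 0.04 -1;0 0 0 0 0 0.08 -1;0 0 0 0 0 0.12 -1;0 0 0 0 0 0.16 -1;0 0 0 0 0 0.2 -1;0 0 0 0 0 0.24 -1;0 0 0 0 0 0.28 -1;0 0 0 0 0 0.32 -1;0 0 0 0 0 0.36 -1;0 0 0 0 0 0.4 -1"

```text
time: 24.4
ee_pos: [0.5414, 0.0218, 0.0959]
eef_rot: [-0.0, 0.982, 0.188, -0.0]
wrist_force: [0.8, 0.7, 0.5]
opening: 0.134
finger_force: 39.4
```

jog_arm --plan "0 0 0 0 0 0.03 -1;0 0 0 0 0 0.06 -1;0 0 0 0 0 0.09 -1;0 0 0 0 0 0.12 -1;0 0 0 0 0 0.15 -1;0 0 0 0 0 0.17 -1;0 0 0 0 0 0.18 -1;0 0 0 0 0 0.18 -1"

```text
time: 25.2
ee_pos: [0.5414, 0.0222, 0.0959]
eef_rot: [-0.0, 0.996, -0.091, -0.0]
wrist_force: [0.0, 1.9, 0.4]
opening: 0.136
finger_force: 39.5
```

```bash
cat > st.py <<'E'
from h import *
s=readout.read_state();x=rot(s["eef_rot"]).as_matrix()[:,0];print(s["time"],s["ee_pos"],s["opening"],s["wrist_force"].round(1),s["torque"].round(2),np.degrees(np.arctan2(x[1],x[0])),s["joint_positions"].round(2))
E
python3 st.py
```

```text
25.2 [0.54139717 0.02217971 0.09589429] 0.13569381354501833 [0.  1.9 0.4] [0.4  0.09 0.04] -10.456428721302261 [-0.09  0.32  1.76  0.    1.06  1.66]
```

jog_arm --plan "0 0 0 0 0 0.008 -1;0 0 0 0 0 0.014 -1;0 0 0 0 0 0.02 -1;0 0 0 0 0 0.025 -1;0 0 0 0 0 0.025 -1"

```text
time: 25.7
ee_pos: [0.5414, 0.0221, 0.0959]
eef_rot: [-0.0, 0.991, -0.13, -0.0]
wrist_force: [-1.8, 5.9, 2.1]
opening: 0.138
finger_force: 39.4
```

```bash
python3 st.py
```

```text
25.7 [0.54141805 0.02213499 0.09586648] 0.13777349575239828 [-1.8  5.9  2.1] [1.01 0.17 0.28] -14.967682820765067 [-0.09  0.32  1.76  0.    1.06  1.74]
```

jog_arm --plan "0 0 0 0 0 0.01 -1;0 0 0 0 0 0.02 -1;0 0 0 0 0 0.02 -1;0 0 0 0 0 0.02 -1"

```text
time: 26.1
ee_pos: [0.5414, 0.0222, 0.0959]
eef_rot: [-0.0, 0.987, -0.161, -0.0]
wrist_force: [-1.1, 5.2, 2.3]
opening: 0.144
finger_force: 40.6
```

```bash
python3 st.py
```

```text
26.1 [0.54141477 0.02215365 0.09586903] 0.14352823073703905 [-1.1  5.2  2.3] [1.03 0.21 0.61] -18.47442473827239 [-0.09  0.32  1.76  0.    1.06  1.8 ]
```

The torque climbed to 0.6 Nm without the knob following, so it is on its stop. Release and rise.

jog_arm --plan "0 0 0 0 0 0 -0.6;0 0 0 0 0 0 -0.3;0 0 0 0 0 0 0;0 0 0 0 0 0 0;0 0 -0.2 0 0 0 0;0 0 -0.5 0 0 0 0;0 0 -0.8 0 0 0 0;0 0 -1 0 0 0 0;0 0 -1 0 0 0 0"

```text
time: 27.0
ee_pos: [0.5443, 0.021, 0.2196]
eef_rot: [0.0, 0.987, -0.161, 0.004]
wrist_force: [-0.1, 0.1, 0.6]
opening: 0.5
finger_force: 0.0
```

jog_arm --plan "-0.3 0 0 0 0 -0.04 0;-0.5 0 0 0 0 -0.08 0;-0.5 0 0 0 0 -0.08 0;-0.5 0 0 0 0 -0.08 0"

```text
time: 27.4
ee_pos: [0.4848, 0.0404, 0.2152]
eef_rot: [0.0, 0.999, -0.037, -0.0]
wrist_force: [-0.2, 0.2, -0.5]
opening: 0.499
finger_force: 0.0
```

```bash
python3 knob.py w30; python3 - <<'E'
from arc import *
i=cams.camera_info("wrist")
x=max(spotter.cut_out("clamp_knob","wrist"),key=lambda x:x["score"])["pixels"];v,u=np.nonzero(x)
P=atz(i,np.c_[u,v],.105)[:,:2];c=P.mean(0)
m=cv2.minAreaRect(((P-c)*1e3).astype(np.float32));print(m)
# dark wing pixels only
a=cv2.imread("pics/w30.png",0);k=x&(a<60);v,u=np.nonzero(k);P=atz(i,np.c_[u,v],.105)[:,:2];w,V=np.linalg.eigh(np.cov(P.T));print(k.sum(),np.degrees(np.arctan2(V[1,1],V[0,1]))%180,np.sqrt(w))
d=((P-c)@V)[:,1];f=abs(d)>.014;q=P[f];w,V=np.linalg.eigh(np.cov(q.T));print("ends",f.sum(),np.degrees(np.arctan2(V[1,1],V[0,1]))%180)
E
```

```text
27.4 [0.48478337 0.04044498 0.21515943] [[0.997, -0.074, -0.0], [-0.074, -0.997, -0.001], [-0.0, 0.001, -1.0]]
wrist knob_grip 0.75 [0.6186 0.0063 0.0679] [276.  63.]
wrist knob_grip 0.65 [0.54   0.0212 0.0954] [268. 138.]
wrist keeper_push 0.7 [0.5013 0.0334 0.0683] [259. 171.]
wrist shaft_collar 0.81 [0.4684 0.2305 0.012 ] [124. 197.]
wrist knob 0.9 829 267.4149577804584 134.5850422195416 [0.54281427 0.02212933] yaw 163.63029196834628 [0.0070971  0.01062369]
((-0.239288330078125, 0.12161827087402344), (28.7305850982666, 41.044464111328125), 50.63578414916992)
344 153.23386753811437 [0.0045238  0.00882612]
ends 41 160.55582261549262
```

```bash
python3 - <<'E'
from arc import *
i=cams.camera_info("wrist");a=cv2.imread("pics/w30.png")
g=a.max(2)
c=project(i,[[.5418,.0213,.105]])[0].round().astype(int);print(c)
# predicted wing top outlines at yaw candidates: mean darkness
def score(y,z=.105):
    t=np.radians(y);d=np.array([np.cos(t),np.sin(t)]);n=np.array([-d[1],d[0]]);L,W=np.meshgrid(np.linspace(-.021,.021,43),np.linspace(-.0055,.0055,12))
    m=abs(L)>.014
    best=1e9
    for dx in np.arange(-.003,.0031,.001):
        for dy in np.arange(-.003,.0031,.001):
            P=np.c_[C0+[dx,dy]+L[m][:,None]*d+W[m][:,None]*n,np.full(m.sum(),z)]
            p=project(i,P).astype(np.float32);v=cv2.remap(g,p[:,0].reshape(1,-1),p[:,1].reshape(1,-1),cv2.INTER_LINEAR).mean()
            best=min(best,v)
    return round(float(best),1)
print([(y,score(y)) for y in range(145,186,3)])
print(g[c[1]-24:c[1]+25:2,c[0]-18:c[0]+19:2])
E
```

```text
[269 136]
[(145, 135.7), (148, 135.1), (151, 132.4), (154, 122.3), (157, 112.9), (160, 104.3), (163, 95.1), (166, 89.3), (169, 88.1), (172, 92.0), (175, 99.3), (178, 107.3), (181, 115.9), (184, 125.1)]
[[122 123 124 121 128 166 179 179 179 178 179 214 246 244 229 212 213 190
  151]
 [123 123 123 121 131 173 180 160 117 112 127 168 223 243 225 208 213 196
  150]
 [123 123 129 141 164 188 185  92  49  51  52  65 121 220 208 173 176 167
  149]
 [122 135 201 188 179 194 177  53  49  53  54  64  98 213 198 150 146 142
  133]
 [135 206 237 194 177 188 145  44  50  52  54  65 119 241 235 196 149 130
  123]
 [202 238 240 216 159 135  71  43  51  51  54  64 133 254 243 237 190 125
  122]
 [213 239 227 176  96  53  35  44  51  50  54  62 125 242 242 242 226 142
  123]
 [184 223 182  96  41  41  36  47  52  52  55  59  82 185 234 239 231 176
  123]
 [175 211 128  58  43  42  35  49  51  51  53  51  62 100 197 210 185 177
  149]
 [187 203 110  55  46  42  39  50  60  59  53  48  62  76 140 168 137 161
  194]
 [216 171  66  44  43  41  42 102 154 152 108  51  66  75  82  94  99 137
  212]
 [215 1
[... 427 characters left out ...]
  51  54  67  79  83 116 208 236 236 234 227
  237]
 [214 220 219 175  95  54  73  67  63  79  83 147 214 232 233 231 204 184
  203]
 [176 216 220 221 140  59  77  79  79  87 129 230 236 237 236 220 162 152
  186]
 [127 189 221 228 153  63  80  82  85  90 149 237 236 234 223 182 151 177
  226]
 [120 137 208 228 157  68  81  84  89  93 178 236 233 219 202 187 151 181
  231]
 [120 131 211 229 195  81  80  84  91 100 194 223 206 201 201 188 151 190
  234]
 [120 134 216 229 223 188 156 148 138 166 225 206 199 200 200 189 150 197
  235]
 [120 148 223 229 229 231 230 239 235 239 237 206 201 201 201 192 159 209
  236]
 [120 164 228 229 229 234 238 246 243 242 235 205 201 201 201 199 191 219
  230]]
```

The wing fits a yaw of about 168° (the bar lies at 167.3°), so it lies along the bar at its stop. The keeper is shut and the gripper is clear.

```bash
python3 -c "
from bench import job
print(job.close_job())"
```

```text
the job is handed in; nothing more can be done
None
```

The job is handed in at about 28 s on the robot's clock: the shaft lies in the V blocks with its collar about midway, the keeper bar is shut in its catch, and the wing knob is turned to its stop.

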